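# Put the spatula away in the tool tray and lock the keeper

### The arm

A 7-joint arm with a two-finger parallel gripper is mounted at the origin on a cart in front of the work surface, level with it; the furniture and walls round the work are solid. World frame = base frame: x ahead of the robot, y to its left, z up, the work surface at z = 0. Lengths are in m, angles in degrees, forces in N, time in s.
With the tool pointing down it reaches from about 0.4 to 0.85 m from the base axis. Payload 10.4 kg.
Tool frame: the origin (TCP) lies midway between the tips of the shut fingers; the grasp point (between the pads) lies 19 mm behind it; z points along the fingers, y is the direction in which the jaws open and shut (so a half turn about z gives the same grasp; the last joint's range is limited). The gripper opens to 85 mm and grips with 20 to 120 N. Pads are 22 mm wide; open, the fingers measure 114 mm over their backs; the gripper's body (76 mm by 85 mm) begins 54 mm behind the grasp point. The pads swing forward as they close: fully open they stand 13 mm farther back than shut.
Start: joints at [71.012, 19.034, -3.707, 83.658, 1.238, 77.344, -5.071], TCP at [0.19, -0.595, 0.231] pointing down, gripper open.
Joint ranges: [-148.97, 148.97], [-28.65, 121.19], [-84.17, 76.75], [9.2, 138.47], [-72.65, 252.65], [3.7, 117.97], [-149.18, 149.18]. Speed limits (degrees/s): [127.2, 127.2, 159.86, 159.86, 180, 180, 180].

### API

Orientations are given as a 3x3 rotation matrix whose columns are the frame's x, y, z axes.
In Python, from cell import sense, grab_frame, camera_model, sign_off gives the robot as it stands.
- The arm moves only by the tool step_arm, never from a script. Its argument "moves" is a list of rows, each an object of numbers: "wx", "wy", "wz": the turn, a rotation vector about the tool's x, y, z in rad; "x", "y", "z": the shift along the tool's x, y, z in mm; "grip": the closure, from -1 (fully open) to 1 (shut), so that 0 is half open. In form: [{"wx": .., "wy": .., "wz": .., "x": .., "y": .., "z": .., "grip": ..}, ...]. A call has exactly 5 rows; each row shifts and turns the commanded pose from where the row before left it, along the tool's axes as they then stand; what a row does not reach is not made up. A row lasts 1/10 s, in which the tool goes at most 50 mm and 8.59 degrees, less where a joint would pass 70% of its speed; a pose out of reach is approached as far as the arm can. A call with a gripper value outside its range is refused whole. The fingers move at their own pace and stop on an object; the grip force is fixed at half the most. Time passes only in rows, so rows that do not move let the fingers close, or fill a call up. It gives the time, the measured TCP pose, the force and the opening at its end, in the units of the state.
- sense(): the state, without advancing time (a new reading comes with each control period).
- grab_frame(name): name is "scene" or "top"; returns the picture (480x640x3 uint8, red, green, blue); there is no depth.
- camera_model(name): a dict with "K" (3x3 intrinsics, pixels), "camera_from_world" (4x4, takes a point from world to camera coordinates). Camera axes: x right, y down, z forward; pixel columns grow to the right and rows downward; lengths in m; the calibration is good to about 2 mm. A picture is of the moment at which its call begins. camera_model takes no time and is no camera call.
- sign_off(): hands the job in, once; it reports no verdict.
The state is a dict: "clock": time; "q": joint angles; "qd": joint speeds; "joint_torque": joint torques, N m; "tcp_pos": TCP position; "eef_rot": TCP orientation; "force": force on the tool from outside, world axes, zero at the start; "torque": the same for the moment, N m; "grip_width": opening from 0.0 (shut) to 1.0 (fully open).
Only numpy, scipy, OpenCV 4.12 (cv2) and the standard library are available. Lean on these libraries where they do the work, as an engineer would, in place of code of your own. Each camera call takes 0.05 s, during which the arm holds its last target. There are 200 camera calls.

### The job

Put the blue-handled chocolate spatula away in the empty lane of the white tool tray, beside the dipping fork: blade tip tucked under the steel bridge, handle lying flat down in its cradle. Then push the sliding keeper fully home over the handle ends and swing its red cam lever round until it lies fully along the keeper bar, so that both tools are locked in. Leave the fork in its lane and the ribbon and tape rolls where they are.

Things in the scene. Friction and masses are not known exactly. Their poses are not given: they have to be found in the camera images.
- tool_tray: white tool tray fixed to the table. Origin on the table, x along the lanes towards the steel bridges, z up; plate x -112 to 140, y -68 to 68, top at 8 mm. Two like lanes: y +35 (empty), y -35 (fork). Between x -28 and 75 only the plate, so fingers have room. Keeper rails at y +-62, x -110 to -28, top 24; stop post x -64 to -54, y -90 to -76, top 51 (tray mm)
- blade_nest (a point): where the tip's middle lies when home: tray (130, 35, 23) mm, axes as the tray. Blade rest x 75 to 138, top 21.5; cheeks 29 apart (x 94 to 138, flared before, from 81), top 32.5; end wall at x 132; bridge over x 110 to 138, underside 32.5, top 37.5: an 11 mm gap, so the blade enters only from -x, tip low, handle raised some 8 to 18 deg (tray mm)
- handle_nest (a point): where the middle of the spatula's butt lies when home: tray (-60, 35, 23) mm, axes as the tray. Handle cradle x -70 to -28, floor at height 16; cheeks 23 apart inside, top 25; end wall behind the butt at x -64, top 26 (tray mm). A tool laid home has its origin at about tray x -10, z 16
- spatula: spatula with blue handle, 190 mm long, 70 g. Origin: middle of the handle's underside; x towards the blade, z up. Handle x -50 to 50, 18 wide, 14 high (z 0 to 14); steel ferrule to x 60; steel blade x 60 to 140, 24 wide, 3 thick (z 5.5 to 8.5). Balances at about x 20.
- spatula_tip (a point): middle of the blade's tip edge: spatula (140, 0, 7) mm
- spatula_butt (a point): middle of the handle's rear end: spatula (-50, 0, 7) mm
- fork: two-pronged dipping fork with dark wooden handle (same handle as the spatula), already lying in the tray's other lane; origin and axes as the spatula's
- keeper (a joint): slide of the aluminium keeper bar along the tray's +x: 0 = fully back, 0.036 m = fully home over the handle ends. The bar is 24 mm along x, 134 along y, 8 thick, heights 32.5 to 40.5 mm; its middle lies at tray x = -84 mm + travel. Starts back. It needs about 2 N.
- keeper_tab (a point): middle of the black push tab standing on the keeper bar: 10 mm along x, 22 along y, heights 40.5 to 61.5 mm; this point is at tray y 8, height 50.5 mm
- cam_lever (a joint): angle of the red cam lever on the keeper: 0 = pointing back (tray -x), pi/2 = lying along the bar (pointing tray +y), locked; it swings clockwise seen from above. Its short tail then lies in front of the stop post and holds the keeper; it can swing freely only with the keeper home. Needs about 1.2 N at the knob.
- lever_knob (a point): middle of the upright round knob at the lever's end: 12 mm diameter, heights 43 to 65 mm, this point at 55 mm; 46 mm from the pivot
- lever_pivot (a point): pivot of the lever, on the keeper bar at tray y -58 mm (vertical axis); moves with the keeper
- red_ribbon: spool of red ribbon, 80 mm across, 27 high, a bystander; origin under its centre
- masking_tape: roll of masking tape, 98 mm across, 25 high, a bystander; origin under its centre
- gold_ribbon: spool of gold ribbon, 74 mm across, 19 high, a bystander; origin under its centre
Things that resemble listed ones, but are neither listed nor needed, are in the scene too. There is more than one size of the spatula; the job needs the larger.

How it is judged (in metres and radians):
On the way, in this order (a step that is already met when the one before it is completed fails the run):
1. the spatula lies home in its lane, tip under the bridge and handle in the cradle, let go, while the keeper is still back (x of spatula_tip in the frame of blade_nest between -0.008 and 0.005 m and y of spatula_tip in the frame of blade_nest between -0.006 and 0.006 m and z of spatula_tip in the frame of blade_nest between -0.004 and 0.0045 m and x of spatula_butt in the frame of handle_nest between -0.008 and 0.005 m and y of spatula_butt in the frame of handle_nest between -0.006 and 0.006 m and z of spatula_butt in the frame of handle_nest between -0.004 and 0.0045 m and angle between spatula's own z axis and vertical below 0.12 rad and contact force between the fingers and spatula below 0.1 N and value of joint keeper below 0.02 m), for 0.2 s.
2. the keeper is fully home over the handles (x of spatula_tip in the frame of blade_nest between -0.008 and 0.005 m and y of spatula_tip in the frame of blade_nest between -0.006 and 0.006 m and z of spatula_tip in the frame of blade_nest between -0.004 and 0.0045 m and x of spatula_butt in the frame of handle_nest between -0.008 and 0.005 m and y of spatula_butt in the frame of handle_nest between -0.006 and 0.006 m and z of spatula_butt in the frame of handle_nest between -0.004 and 0.0045 m and angle between spatula's own z axis and vertical below 0.12 rad and value of joint keeper above 0.033 m), for 0.2 s.
At the end, for the whole second after the job is handed in: Spatula released, at rest in the empty lane: tip and butt within -8 to +5 mm along, 6 mm across, 4 mm in height of their nests, tilt under 0.12 rad; keeper past 33 of 36 mm; lever past 1.4 of 1.57 rad; fork down in its lane (10 mm across, 7 mm high) (all of step 2 and contact force between the fingers and spatula below 0.1 N and value of joint cam_lever above 1.4 rad and linear speed of spatula below 0.02 m/s and y of fork in the frame of handle_nest between -0.08 and -0.06 m and z of fork in the frame of handle_nest below 0 m); the robot touches nothing.
It fails at once if the fork is lifted or pushed out of its lane (moved more than 15 mm) (distance of fork from where it was at the start of the episode above 0.015 m).
It fails at once if a ribbon spool or the tape roll is moved more than 30 mm (distance of any of red_ribbon, masking_tape, gold_ribbon from where it was at the start of the episode above 0.03 m).
It also fails if it takes over 48 s, if anything falls off the work surface, if the arm or the gripper's body presses on something with over 40 N, if the wrist force passes 120 N, or if a joint passes its speed limit or range.

## Working session

There is one attempt and no reset: what is moved stays moved. The work goes in short steps, Python scripts to look and compute and a tool call to move; the robot and the scene stay as the last step left them, time stands still between calls to the robot, and variables do not carry over. Pictures are saved under pics/ and viewed, about 8 in all and at most 12, crops included, and the job is handed in when it is done.

Besides the shell and the picture viewer there is one more tool, called after "Request:" as name([rows], argument=value, ...), one row to a line, values as JSON. step_arm: Moves the arm, as the interface text tells. Its arguments: {"type":"object","properties":{"moves":{"type":"array","items":{"type":"object","properties":{"wx":{"type":"number"},"wy":{"type":"number"},"wz":{"type":"number"},"x":{"type":"number"},"y":{"type":"number"},"z":{"type":"number"},"grip":{"type":"number"}}}}},"required":["moves"]}

```bash
mkdir -p pics; ls
python3 - <<'E'
from cell import *
import cv2,numpy as np
for n in("scene","top"):
    f=grab_frame(n); cv2.imwrite(f"pics/{n}0.png",f[:,:,::-1])
    m=camera_model(n); print(n,np.array(m["K"]).round(1).tolist(),np.array(m["camera_from_world"]).round(4).tolist())
s=sense();print(s["clock"],s["tcp_pos"],np.round(s["eef_rot"],3).tolist(),s["grip_width"])
E
```

```text
pics
scene [[512.4, 0.0, 316.0], [0.0, 512.4, 235.6], [0.0, 0.0, 1.0]] [[-0.9201, -0.3914, 0.0104, 0.5227], [-0.2318, 0.523, -0.8202, 0.1806], [0.3156, -0.7572, -0.5719, 0.9559], [0.0, 0.0, 0.0, 1.0]]
top [[557.4, 0.0, 317.1], [0.0, 557.4, 242.2], [0.0, 0.0, 1.0]] [[-0.0065, -0.9999, -0.0084, 0.0114], [-0.9947, 0.0073, -0.1028, 0.573], [0.1029, 0.0077, -0.9947, 1.074], [0.0, 0.0, 0.0, 1.0]]
0.1 [ 0.18985627 -0.59510028  0.23058795] [[0.953, 0.304, -0.0], [0.304, -0.953, 0.001], [-0.0, -0.001, -1.0]] 1.0010380466586117
```

View pics/top0.png

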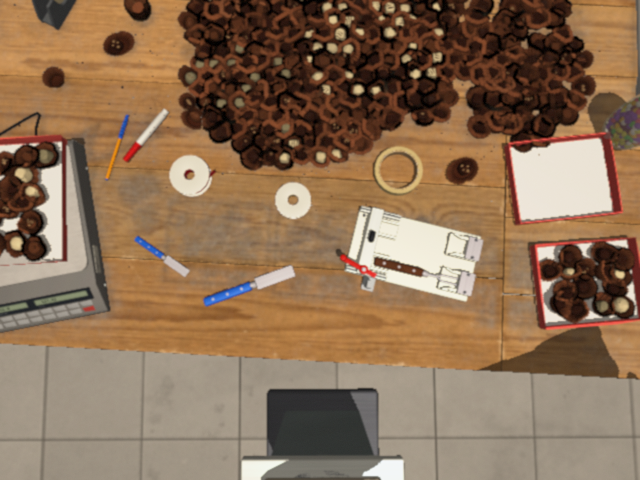

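View pics/scene0.png

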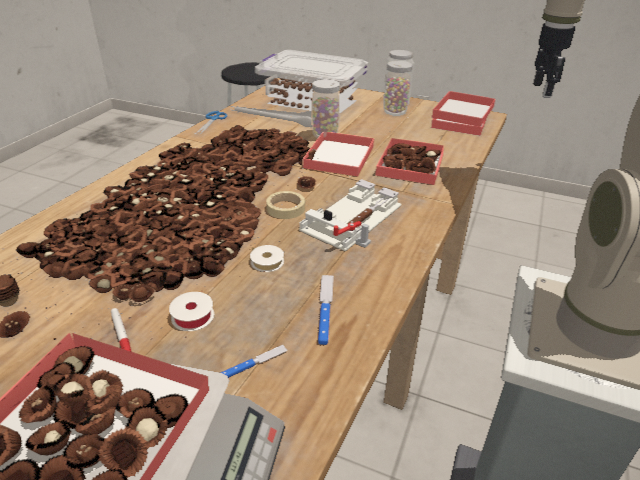

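The large spatula is the blue handle at about (205–262, 280–303) with its blade to (294, 268) in the top view. The one at (136–188, 238–275) is clearly shorter. The blue and red pens at (117,147) and (146,135) are distractors. I'll confirm with a crop and measure.

```bash
cat > h.py <<'E'
import numpy as np,cv2
from cell import *
def cast(n,uv,z):
    m=camera_model(n);K=np.array(m["K"]);T=np.array(m["camera_from_world"]);R=T[:3,:3];c=-R.T@T[:3,3]
    uv=np.atleast_2d(uv).astype(float);d=np.c_[uv,np.ones(len(uv))]@np.linalg.inv(K).T@R
    return c+d*((z-c[2])/d[:,2])[:,None]
def proj(n,p):
    m=camera_model(n);K=np.array(m["K"]);T=np.array(m["camera_from_world"])
    p=np.atleast_2d(p)@T[:3,:3].T+T[:3,3];q=p@K.T;return q[:,:2]/q[:,2:]
def blobs(mask,amin=15):
    n,l,s,c=cv2.connectedComponentsWithStats(mask.astype(np.uint8))
    return [(l==i,s[i],c[i]) for i in range(1,n) if s[i,4]>=amin]
E
python3 - <<'E'
from h import *
for n in("top","scene"):
    im=cv2.imread(f"pics/{n}0.png");hsv=cv2.cvtColor(im,cv2.COLOR_BGR2HSV);H,S,V=cv2.split(hsv)
    print(n,"cam",cast(n,[0,0],1e9)[0][:0], -np.array(camera_model(n)["camera_from_world"])[:3,:3].T@np.array(camera_model(n)["camera_from_world"])[:3,3])
    for nm,mk in(("blue",(H>100)&(H<125)&(S>120)&(V>70)),("red",((H<6)|(H>174))&(S>180)&(V>110))):
        for b,s,c in blobs(mk,20):
            r=cv2.minAreaRect(np.argwhere(b)[:,::-1].astype(np.float32))
            print(nm,s.tolist(),c.round(1),"rect",np.round(cv2.boxPoints(r),1).tolist(), "w@14",cast(n,c,.012)[0].round(4))
t=cv2.imread("pics/top0.png");a=cv2.resize(t[195:315,330:490],(800,600),interpolation=cv2.INTER_CUBIC);cv2.imwrite("pics/traytop.png",a)
b=cv2.resize(t[225:315,130:310],(800,400),interpolation=cv2.INTER_CUBIC)
s=cv2.imread("pics/scene0.png");c=cv2.resize(s[175:255,290:410],(800,533),interpolation=cv2.INTER_CUBIC)
cv2.imwrite("pics/spat.png",b);cv2.imwrite("pics/trayscene.png",c)
E
```

```text
top cam [] [ 4.59517511e-01 -1.09240723e-03  1.12731942e+00]
blue [119, 115, 9, 23, 75] [123.1 126.6] rect [[118.19999694824219, 136.39999389648438], [125.5, 114.5], [128.5, 115.5], [121.19999694824219, 137.39999389648438]] w@14 [0.8175 0.4059 0.012 ]
blue [135, 237, 28, 21, 162] [148.6 246.7] rect [[134.3000030517578, 240.10000610351562], [137.3000030517578, 235.6999969482422], [162.6999969482422, 253.10000610351562], [159.60000610351562, 257.5]] w@14 [0.5683 0.347  0.012 ]
blue [204, 282, 48, 24, 374] [226.9 293.7] rect [[202.8000030517578, 297.79998779296875], [248.60000610351562, 281.3999938964844], [251.5, 289.29998779296875], [205.60000610351562, 305.70001220703125]] w@14 [0.4729 0.1882 0.012 ]
red [123, 143, 18, 19, 137] [131.5 151.6] rect [[121.5, 156.89999389648438], [135.10000610351562, 141.60000610351562], [140.5, 146.39999389648438], [126.9000015258789, 161.6999969482422]] w@14 [0.7646 0.3871 0.012 ]
red [340, 254, 25, 19, 111] [350.3 261.8] rect [[338.79998779296875, 258.0], [342.29998779296875, 252.3000030517578], [366.0, 267.29998779296875], [362.3999938964844, 272.899
[... 1021 characters left out ...]
703125, 220.8000030517578], [361.3999938964844, 227.1999969482422], [334.20001220703125, 234.8000030517578]] w@14 [ 0.5423 -0.1177  0.012 ]
red [186, 303, 10, 6, 25] [190.4 305.6] rect [[185.3000030517578, 304.8999938964844], [193.6999969482422, 302.1000061035156], [195.10000610351562, 306.29998779296875], [186.6999969482422, 309.1000061035156]] w@14 [0.7238 0.252  0.012 ]
red [200, 316, 8, 9, 25] [203.4 320.3] rect [[198.5, 321.5], [205.0, 315.0], [208.0, 318.0], [201.5, 324.5]] w@14 [0.6786 0.2759 0.012 ]
red [177, 320, 23, 8, 63] [188.5 323.6] rect [[177.0, 321.0], [199.0, 320.0], [199.3000030517578, 326.70001220703125], [177.3000030517578, 327.70001220703125]] w@14 [0.6991 0.2943 0.012 ]
```

View pics/traytop.png

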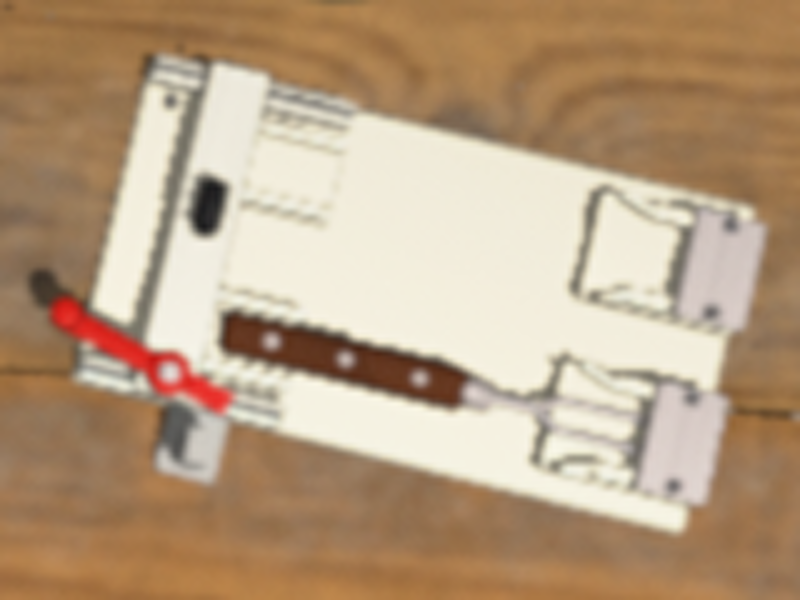

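View pics/spat.png

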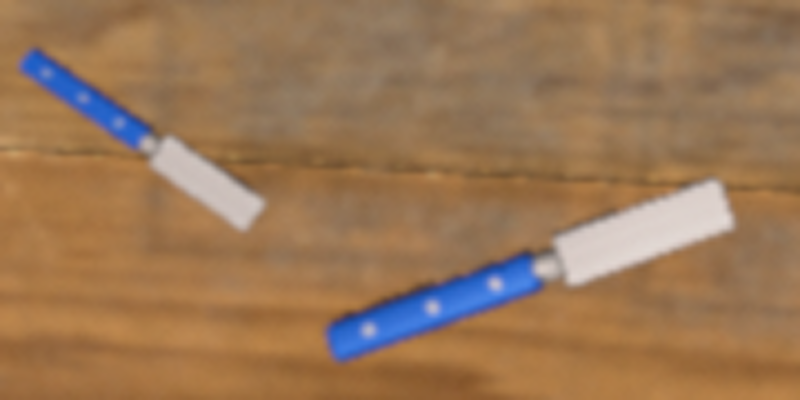

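View pics/trayscene.png

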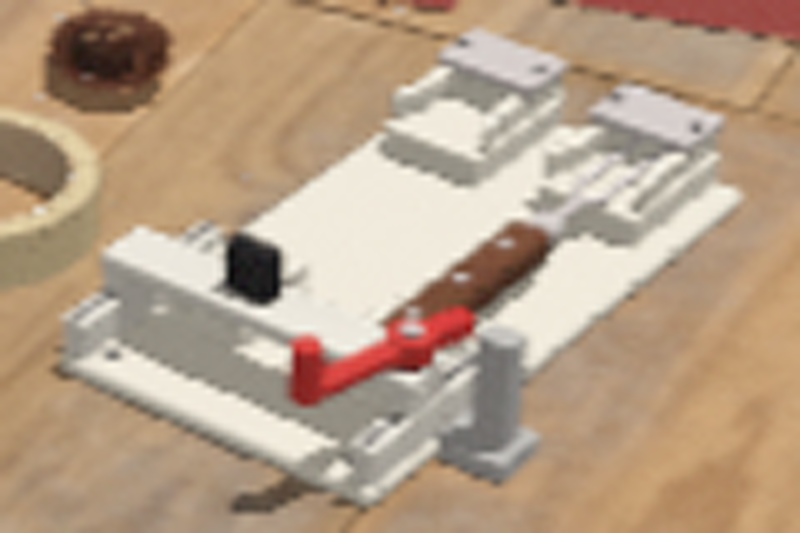

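Crops: the large spatula's three rivets are at crop (369,330), (432,307), (496,284), with the tip at (727,204). It is clearly larger than the one at upper left, so it's the one needed. In the tray, the fork is in the lower lane, the upper lane is empty and the lever points back. Now I'll fit the poses.

Run:
```python
from h import *
from scipy.optimize import least_squares
T=lambda p:np.array(p)/5+[329.6,194.6]
S=lambda p:np.array(p)/6.6667+[289.6,174.6]
P=lambda p:np.array(p)/4.4444+[129.6,224.6]
obs=[("top",T((755,205)),(140,68,8)),("top",T((685,532)),(140,-68,8)),
("top",T(np.mean([(655,378),(728,395),(708,505),(637,487)],0)),(124,-35,37.5)),
("top",T(np.mean([(697,205),(768,225),(742,328),(676,312)],0)),(124,35,37.5)),
("top",T((170,372)),(-84,-58,48)),("top",T((75,380)),(-112,-68,8)),
("scene",S(np.mean([(470,28),(567,62),(537,88),(442,55)],0)),(124,35,37.5)),
("scene",S(np.mean([(618,85),(722,120),(694,146),(595,108)],0)),(124,-35,37.5)),
("scene",S((742,192)),(140,-68,8)),("scene",S((370,505)),(-112,-68,8)),("scene",S((412,328)),(-84,-58,48))]
def w(p,t):
    c,s=np.cos(p[2]),np.sin(p[2]);t=np.array(t)/1e3
    return np.array([p[0]+c*t[0]-s*t[1],p[1]+s*t[0]+c*t[1],t[2]])
f=lambda p:np.concatenate([proj(n,w(p,t))[0]-uv for n,uv,t in obs])
r=least_squares(f,[.52,-.15,-1.8],loss="soft_l1");print("tray",r.x.round(4),np.degrees(r.x[2]));print(f(r.x).reshape(-1,2).round(1).tolist())
np.save("tray.npy",r.x)
for n,t in(("nestT",(130,35,23)),("nestB",(-60,35,23)),("knob",(-130,-58,55)),("tab",(-84,8,50.5)),("post",(-59,-83,51))):print(n,w(r.x,t).round(4),proj("top",w(r.x,t)).round(1))
riv=cast("top",[P(x) for x in((369,330),(432,307),(496,284))],.014);tip=cast("top",P((727,204)),.0085)[0];butt=cast("top",P((333,342)),.014)[0]
print(riv.round(4),tip.round(4),butt.round(4),np.linalg.norm(tip[:2]-butt[:2]))
d=tip-riv[1];print("yaw",np.degrees(np.arctan2(d[1],d[0])),np.linalg.norm(d[:2]))
for ob in("top","scene"):
    g=cv2.cvtColor(cv2.imread(f"pics/{ob}0.png"),cv2.COLOR_BGR2HSV)
for uv in((322,324),):print(cast("scene",uv,.014))
print(proj("scene",riv).round(1),proj("scene",tip).round(1))
```

```text
tray [ 0.5546 -0.1713 -1.8177] -104.14654323309864
[[0.7, -0.0], [0.4, 0.5], [0.5, 0.1], [0.3, 0.1], [-3.5, -0.2], [-0.6, 0.8], [-0.6, -0.0], [-0.4, -0.2], [0.2, -0.2], [0.3, -1.3], [-1.8, 3.5]]
nestT [ 0.5568 -0.306   0.023 ] [[475.1 249.6]]
nestB [ 0.6032 -0.1217  0.023 ] [[381.7 227.1]]
knob [ 0.5302 -0.0311  0.055 ] [[337.1 262.9]]
tab [ 0.5829 -0.0918  0.0505] [[368.  235.7]]
post [ 0.4886 -0.0939  0.051 ] [[369.9 284.4]]
[[0.4629 0.2162 0.014 ]
 [0.473  0.188  0.014 ]
 [0.4831 0.1594 0.014 ]] [0.5186 0.0559 0.0085] [0.4577 0.2322 0.014 ] 0.18650997728065227
yaw -70.97360265616949 0.13971077215809097
[[0.47184786 0.19816076 0.014     ]]
[[322.7 331.9]
 [323.5 320.3]
 [324.3 309.1]] [[327.3 275.1]]
```

Tray and spatula fits agree to about 0.5 px, and origin to tip measures 139.7 mm. The keeper looks about 6 mm forward of fully back, so I'll recheck it later. First I'll turn the tool so the jaws go across the handle, then travel.

Request:
step_arm([
  {"wz": -0.145,"grip": 0},
  {"wz": -0.145,"grip": 0},
  {"wz": -0.145,"grip": 0},
  {"wz": -0.145,"grip": 0},
  {"wz": -0.145,"grip": 0},
])

```text
schema error: expected keys wx, wy, wz, x, y, z, grip
```

Request:
step_arm([
  {"wz": -0.145,"grip": 0},
  {"wz": -0.145,"grip": 0},
  {"wz": -0.145,"grip": 0},
  {"wz": -0.145,"grip": 0},
  {"wz": -0.145,"grip": 0},
])

```text
schema error: expected keys wx, wy, wz, x, y, z, grip
```

Request:
step_arm([
  {"wz": -0.143,"grip": 0},
  {"x": 28.6,"y": 34.6,"z": 5,"grip": 0},
  {"x": 28.6,"y": 34.6,"z": 5,"grip": 0},
  {"x": 28.6,"y": 34.6,"z": 5,"grip": 0},
  {"x": 28.6,"y": 34.6,"z": 5,"grip": 0},
])

```text
schema error: expected keys wx, wy, wz, x, y, z, grip
```

Request:
step_arm([
  {"x": 28.6,"y": 34.6,"z": 5,"grip": 0},
  {"x": 28.6,"y": 34.6,"z": 5,"grip": 0},
  {"x": 28.6,"y": 34.6,"z": 5,"grip": 0},
  {"x": 28.6,"y": 34.6,"z": 5,"grip": 0},
  {"x": 28.6,"y": 34.6,"z": 5,"grip": 0},
])

```text
schema error: expected keys wx, wy, wz, x, y, z, grip
```

All keys are required.

Request:
step_arm([
  {"wx": 0,"wy": 0,"wz": -0.145,"x": 0,"y": 0,"z": 0,"grip": 0},
  {"wx": 0,"wy": 0,"wz": -0.145,"x": 0,"y": 0,"z": 0,"grip": 0},
  {"wx": 0,"wy": 0,"wz": -0.145,"x": 0,"y": 0,"z": 0,"grip": 0},
  {"wx": 0,"wy": 0,"wz": -0.145,"x": 0,"y": 0,"z": 0,"grip": 0},
  {"wx": 0,"wy": 0,"wz": -0.145,"x": 0,"y": 0,"z": 0,"grip": 0},
])

```text
clock: 0.6
tcp_pos: [0.1898, -0.5952, 0.2308]
eef_rot: [[0.506, 0.862, -0.0], [0.862, -0.506, 0.001], [0.001, -0.001, -1.0]]
force: [-0.3, 0.5, -0.6]
grip_width: 0.504
```

Request:
step_arm([
  {"wx": 0,"wy": 0,"wz": -0.145,"x": 0,"y": 0,"z": 0,"grip": 0},
  {"wx": 0,"wy": 0,"wz": -0.145,"x": 0,"y": 0,"z": 0,"grip": 0},
  {"wx": 0,"wy": 0,"wz": -0.145,"x": 0,"y": 0,"z": 0,"grip": 0},
  {"wx": 0,"wy": 0,"wz": -0.145,"x": 0,"y": 0,"z": 0,"grip": 0},
  {"wx": 0,"wy": 0,"wz": -0.145,"x": 0,"y": 0,"z": 0,"grip": 0},
])

```text
clock: 1.1
tcp_pos: [0.1899, -0.5952, 0.2308]
eef_rot: [[-0.193, 0.981, -0.0], [0.981, 0.193, 0.001], [0.001, -0.0, -1.0]]
force: [-0.3, -0.2, -0.0]
grip_width: 0.501
```

Request:
step_arm([
  {"wx": 0,"wy": 0,"wz": -0.143,"x": 0,"y": 0,"z": 0,"grip": 0},
  {"wx": 0,"wy": 0,"wz": 0,"x": 28.6,"y": 34.6,"z": 5,"grip": 0},
  {"wx": 0,"wy": 0,"wz": 0,"x": 28.6,"y": 34.6,"z": 5,"grip": 0},
  {"wx": 0,"wy": 0,"wz": 0,"x": 28.6,"y": 34.6,"z": 5,"grip": 0},
  {"wx": 0,"wy": 0,"wz": 0,"x": 28.6,"y": 34.6,"z": 5,"grip": 0},
])

```text
clock: 1.6
tcp_pos: [0.2842, -0.4405, 0.2108]
eef_rot: [[-0.325, 0.946, -0.0], [0.946, 0.325, 0.0], [0.0, -0.0, -1.0]]
force: [0.7, -0.3, 0.8]
grip_width: 0.503
```

Request:
step_arm([
  {"wx": 0,"wy": 0,"wz": 0,"x": 28.6,"y": 34.6,"z": 5,"grip": 0},
  {"wx": 0,"wy": 0,"wz": 0,"x": 28.6,"y": 34.6,"z": 5,"grip": 0},
  {"wx": 0,"wy": 0,"wz": 0,"x": 28.6,"y": 34.6,"z": 5,"grip": 0},
  {"wx": 0,"wy": 0,"wz": 0,"x": 28.6,"y": 34.6,"z": 5,"grip": 0},
  {"wx": 0,"wy": 0,"wz": 0,"x": 28.6,"y": 34.6,"z": 5,"grip": 0},
])

```text
clock: 2.1
tcp_pos: [0.4012, -0.2491, 0.1861]
eef_rot: [[-0.325, 0.946, -0.0], [0.946, 0.325, -0.0], [-0.0, -0.0, -1.0]]
force: [1.7, 0.4, -0.1]
grip_width: 0.499
```

Request:
step_arm([
  {"wx": 0,"wy": 0,"wz": 0,"x": 41.1,"y": 23.3,"z": 8,"grip": 0},
  {"wx": 0,"wy": 0,"wz": 0,"x": 41.1,"y": 23.3,"z": 8,"grip": 0},
  {"wx": 0,"wy": 0,"wz": 0,"x": 41.1,"y": 23.3,"z": 8,"grip": 0},
  {"wx": 0,"wy": 0,"wz": 0,"x": 41.1,"y": 23.3,"z": 8,"grip": 0},
  {"wx": 0,"wy": 0,"wz": 0,"x": 41.1,"y": 23.3,"z": 8,"grip": 0},
])

```text
clock: 2.6
tcp_pos: [0.444, -0.0169, 0.146]
eef_rot: [[-0.325, 0.946, 0.0], [0.946, 0.325, -0.001], [-0.001, 0.0, -1.0]]
force: [1.4, -0.5, -0.2]
grip_width: 0.502
```

Request:
step_arm([
  {"wx": 0,"wy": 0,"wz": 0,"x": 41.1,"y": 23.3,"z": 8,"grip": 0},
  {"wx": 0,"wy": 0,"wz": 0,"x": 41.1,"y": 23.3,"z": 8,"grip": 0},
  {"wx": 0,"wy": 0,"wz": 0,"x": 41.1,"y": 23.3,"z": 8,"grip": 0},
  {"wx": 0,"wy": 0,"wz": 0,"x": 41.1,"y": 23.3,"z": 8,"grip": 0},
  {"wx": 0,"wy": 0,"wz": 0,"x": 0,"y": 0,"z": 34,"grip": 0},
])

```text
clock: 3.1
tcp_pos: [0.4803, 0.1751, 0.0824]
eef_rot: [[-0.332, 0.943, 0.005], [0.943, 0.332, 0.005], [0.003, 0.007, -1.0]]
force: [1.4, -0.1, -1.1]
grip_width: 0.504
```

Request:
step_arm([
  {"wx": 0,"wy": 0,"wz": 0,"x": 0,"y": 0,"z": 30,"grip": 0},
  {"wx": 0,"wy": 0,"wz": 0,"x": 0,"y": 0,"z": 18,"grip": 0},
  {"wx": 0,"wy": 0,"wz": 0,"x": 0,"y": 0,"z": 15,"grip": 0},
  {"wx": 0,"wy": 0,"wz": 0,"x": 0,"y": 0,"z": 10,"grip": 0},
  {"wx": 0,"wy": 0,"wz": 0,"x": 0,"y": 0,"z": 4,"grip": 0},
])

```text
clock: 3.6
tcp_pos: [0.4787, 0.1669, 0.0027]
eef_rot: [[-0.325, 0.946, -0.001], [0.946, 0.325, -0.0], [-0.0, -0.001, -1.0]]
force: [0.2, -0.1, -0.1]
grip_width: 0.501
```

Request:
step_arm([
  {"wx": 0,"wy": 0,"wz": 0,"x": 0,"y": 0,"z": 0,"grip": 1},
  {"wx": 0,"wy": 0,"wz": 0,"x": 0,"y": 0,"z": 0,"grip": 1},
  {"wx": 0,"wy": 0,"wz": 0,"x": 0,"y": 0,"z": 0,"grip": 1},
  {"wx": 0,"wy": 0,"wz": 0,"x": 0,"y": 0,"z": 0,"grip": 1},
  {"wx": 0,"wy": 0,"wz": 0,"x": 0,"y": 0,"z": 0,"grip": 1},
])

```text
clock: 4.1
tcp_pos: [0.4796, 0.1673, 0.0042]
eef_rot: [[-0.325, 0.946, 0.001], [0.946, 0.325, 0.0], [-0.0, 0.001, -1.0]]
force: [-1.3, -1.2, 7.3]
grip_width: 0.186
```

Request:
step_arm([
  {"wx": 0,"wy": 0,"wz": 0,"x": 0,"y": 0,"z": -10,"grip": 1},
  {"wx": 0,"wy": 0,"wz": 0,"x": 0,"y": 0,"z": -25,"grip": 1},
  {"wx": 0,"wy": 0,"wz": 0,"x": 0,"y": 0,"z": -40,"grip": 1},
  {"wx": 0,"wy": 0,"wz": 0,"x": 0,"y": 0,"z": -40,"grip": 1},
  {"wx": 0,"wy": 0,"wz": 0,"x": 0,"y": 0,"z": 0,"grip": 1},
])

```text
clock: 4.6
tcp_pos: [0.4814, 0.1685, 0.1236]
eef_rot: [[-0.325, 0.946, 0.008], [0.946, 0.325, 0.001], [-0.001, 0.008, -1.0]]
force: [0.3, 0.1, -0.7]
grip_width: 0.187
```

Run:
```python
from h import *
for n in("top","scene"): cv2.imwrite(f"pics/{n}1.png",grab_frame(n)[:,:,::-1])
s=sense();print(s["tcp_pos"],s["grip_width"])
p=proj("top",s["tcp_pos"])[0];q=proj("scene",s["tcp_pos"])[0];print(p,q)
a=cv2.imread("pics/top1.png");b=cv2.imread("pics/scene1.png")
c=lambda im,u,v,w,h:cv2.resize(im[max(0,v-h//2):v+h//2,max(0,u-w//2):u+w//2],(400,400),interpolation=cv2.INTER_CUBIC)
x0,y0,x1,y1=int(p[0])-10,int(p[1])-10,int(q[0]),int(q[1])
print(x0-60,y0-60,x1-60,y1-60)
cv2.imwrite("pics/grasp.png",np.hstack([c(a,x0,y0,120,120),c(b,x1,y1,120,120)]))
```

```text
[0.47941533 0.16697626 0.11929409] 0.18707433526548464
[228.58522597 289.38831133] [325.78769449 268.68084831]
158 219 265 208
```

View pics/grasp.png

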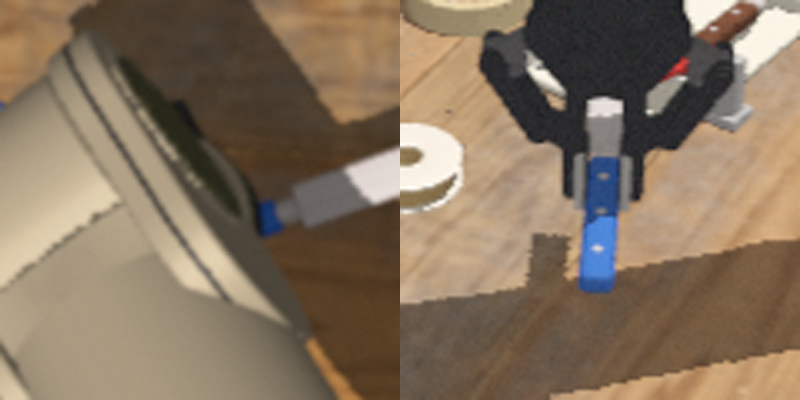

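Grasp is good: the handle is held level between the pads. I'll measure its pose in the hand using the rivets and the tip.

Run:
```python
from h import *
s=sense();t=np.array(s["tcp_pos"]);R=np.array(s["eef_rot"])
a=cv2.imread("pics/top1.png");h=cv2.cvtColor(a,cv2.COLOR_BGR2HSV)
sx=lambda p:(np.array(p)-[400,0])/3.3333+[264.6,207.6]
riv=np.array([sx((602,176)),sx((600,210)),sx((597,248))])
for zz in(.125,.130,.135):print(zz,[((w-t)@R*1e3).round(1).tolist() for w in cast("scene",riv,zz)])
m=(h[...,1]<40)&(h[...,2]>140);m[:, :236]=0;m[:,330:]=0;m[:250]=0;m[310:]=0
for b,st,c in blobs(m,30):
    bp=cv2.boxPoints(cv2.minAreaRect(np.argwhere(b)[:,::-1].astype(np.float32)));print(st,c.round(1),bp.round(1).tolist())
    r=bp[np.argsort(-bp[:,0])[:2]].mean(0);print("tip",[((cast("top",r,z)[0]-t)@R*1e3).round(1).tolist() for z in(.12,.125)])
tipw=t+R@np.array([-.120,0,-.0035]);print(proj("top",tipw),proj("scene",tipw),sx((605,98)))
```

```text
0.125 [[-16.6, 2.1, -5.7], [12.7, 1.5, -5.7], [43.7, 1.2, -5.8]]
0.13 [[-10.1, 1.9, -10.7], [18.9, 1.3, -10.7], [49.7, 1.0, -10.8]]
0.135 [[-3.7, 1.6, -15.7], [25.1, 1.0, -15.7], [55.6, 0.8, -15.8]]
[261 261  30  19 348] [276.3 270. ] [[260.5, 268.70001220703125], [286.3999938964844, 259.3999938964844], [291.0, 272.29998779296875], [265.1000061035156, 281.5]]
tip [[-116.4, 4.2, -0.6], [-116.5, 3.8, -5.6]]
[[291.29839976 267.27558878]] [[329.23757673 229.27770737]] [326.10061501 237.000294  ]
```

```bash
cat >> h.py <<'E'
from scipy.spatial.transform import Rotation as Ro
TIP=np.array([-.1185,.0015,-.0035])
def goal(tip,al,yaw0=0,tipt=TIP):
    p=np.load("tray.npy");Rt=Ro.from_euler("z",p[2]).as_matrix()
    w=Rt@(np.array(tip)/1e3)+[p[0],p[1],0]
    # tool axes in tray at zero pitch: x=-X, y=+Y, z=-Z
    R=Rt@np.diag([-1,1,-1.])@Ro.from_euler("z",yaw0,degrees=True).as_matrix()@Ro.from_euler("y",al,degrees=True).as_matrix()
    return w-R@tipt,R
def delta(g,f=None):
    if f is None:
        s=sense();f=(np.array(s["tcp_pos"]),np.array(s["eef_rot"]))
    d=f[1].T@(g[0]-f[0])*1e3; r=Ro.from_matrix(f[1].T@g[1]).as_rotvec()
    print("shift",d.round(1),"rot",r.round(3),"n",np.linalg.norm(d).round(1),np.degrees(np.linalg.norm(r)).round(1),"tcp",g[0].round(4));return g
E
python3 - <<'E'
from h import *
A=goal((40,35,90),0);delta(A);B=delta(goal((60,35,45),10),A)
E
```

```text
shift [-296.9   32.2   33.2] rot [0.002 0.001 0.577] n 300.5 33.1 tcp [ 0.6063 -0.1034  0.0865]
shift [-21.2  -0.   24.4] rot [0.    0.175 0.   ] n 32.3 10.0 tcp [ 0.6011 -0.124   0.0621]
```

Request:
step_arm([
  {"wx": 0,"wy": 0,"wz": 0,"x": -42.4,"y": 4.6,"z": 0,"grip": 1},
  {"wx": 0,"wy": 0,"wz": 0,"x": -42.4,"y": 4.6,"z": 0,"grip": 1},
  {"wx": 0,"wy": 0,"wz": 0,"x": -42.4,"y": 4.6,"z": 0,"grip": 1},
  {"wx": 0,"wy": 0,"wz": 0,"x": -42.4,"y": 4.6,"z": 0,"grip": 1},
  {"wx": 0,"wy": 0,"wz": 0,"x": -42.4,"y": 4.6,"z": 0,"grip": 1},
])

```text
clock: 5.2
tcp_pos: [0.5692, -0.0277, 0.1169]
eef_rot: [[-0.325, 0.946, -0.002], [0.946, 0.325, -0.0], [0.001, -0.002, -1.0]]
force: [1.4, 0.7, -0.7]
grip_width: 0.185
```

Request:
step_arm([
  {"wx": 0,"wy": 0,"wz": 0,"x": -42.4,"y": 4.6,"z": 0,"grip": 1},
  {"wx": 0,"wy": 0,"wz": 0,"x": -42.4,"y": 4.6,"z": 0,"grip": 1},
  {"wx": 0,"wy": 0,"wz": 0.144,"x": 0,"y": 0,"z": 8,"grip": 1},
  {"wx": 0,"wy": 0,"wz": 0.144,"x": 0,"y": 0,"z": 8,"grip": 1},
  {"wx": 0,"wy": 0,"wz": 0.144,"x": 0,"y": 0,"z": 8,"grip": 1},
])

```text
clock: 5.7
tcp_pos: [0.6048, -0.1032, 0.0922]
eef_rot: [[0.107, 0.994, -0.003], [0.994, -0.107, 0.001], [0.0, -0.003, -1.0]]
force: [0.2, 0.5, -0.8]
grip_width: 0.187
```

Request:
step_arm([
  {"wx": 0,"wy": 0,"wz": 0.144,"x": 0,"y": 0,"z": 8,"grip": 1},
  {"wx": 0,"wy": 0,"wz": 0,"x": -10.6,"y": 0,"z": 12,"grip": 1},
  {"wx": 0,"wy": 0,"wz": 0,"x": -10.6,"y": 0,"z": 12,"grip": 1},
  {"wx": 0,"wy": 0.088,"wz": 0,"x": 0,"y": 0,"z": 0,"grip": 1},
  {"wx": 0,"wy": 0.087,"wz": 0,"x": 0,"y": 0,"z": 0,"grip": 1},
])

```text
clock: 6.2
tcp_pos: [0.6, -0.1242, 0.061]
eef_rot: [[0.234, 0.971, 0.042], [0.956, -0.238, 0.172], [0.177, -0.0, -0.984]]
force: [0.5, 0.4, -1.0]
grip_width: 0.186
```

Request:
step_arm([
  {"wx": 0,"wy": 0,"wz": 0,"x": 0,"y": 0,"z": 0,"grip": 1},
  {"wx": 0,"wy": 0,"wz": 0,"x": 0,"y": 0,"z": 0,"grip": 1},
  {"wx": 0,"wy": 0,"wz": 0,"x": 0,"y": 0,"z": 0,"grip": 1},
  {"wx": 0,"wy": 0,"wz": 0,"x": 0,"y": 0,"z": 0,"grip": 1},
  {"wx": 0,"wy": 0,"wz": 0,"x": 0,"y": 0,"z": 0,"grip": 1},
])

```text
clock: 6.7
tcp_pos: [0.6009, -0.1226, 0.0625]
eef_rot: [[0.237, 0.971, 0.042], [0.956, -0.24, 0.168], [0.173, 0.0, -0.985]]
force: [-0.6, 0.5, -0.2]
grip_width: 0.19
```

Run:
```python
from h import *
for n in("top","scene"): cv2.imwrite(f"pics/{n}2.png",grab_frame(n)[:,:,::-1])
delta(goal((60,35,45),10));s=sense();t=np.array(s["tcp_pos"]);R=np.array(s["eef_rot"])
print(proj("top",t+R@TIP),proj("scene",t+R@TIP))
a=cv2.imread("pics/top2.png");b=cv2.imread("pics/scene2.png")
cv2.imwrite("pics/pre.png",np.hstack([cv2.resize(a[210:310,380:480],(400,400),interpolation=cv2.INTER_CUBIC),cv2.resize(b[165:245,315:395],(400,400),interpolation=cv2.INTER_CUBIC)]))
```

```text
shift [-0.9  0.5  0.2] rot [-0.     0.     0.003] n 1.0 0.2 tcp [ 0.6011 -0.124   0.0621]
[[442.52666903 240.01093919]] [[350.85136597 190.45125719]]
```

View pics/pre.png

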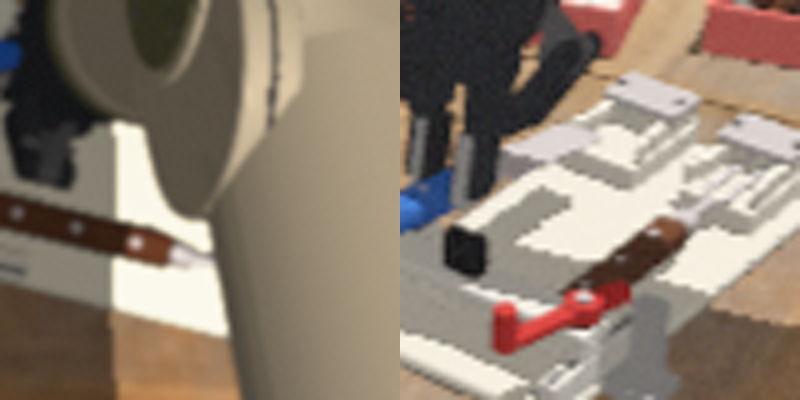

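The scene view shows the blade tip at about (351,191), against a predicted (350.9,190.5), so the in-hand model holds. The tip is lined up before the empty lane's bridge. Inserting now.

Request:
step_arm([
  {"wx": 0,"wy": 0,"wz": 0.003,"x": -5.4,"y": 0.5,"z": 3.8,"grip": 1},
  {"wx": 0,"wy": 0,"wz": 0,"x": -5.5,"y": 0,"z": 3.7,"grip": 1},
  {"wx": 0,"wy": 0,"wz": 0,"x": -5.5,"y": 0,"z": 3.7,"grip": 1},
  {"wx": 0,"wy": 0,"wz": 0,"x": -5.4,"y": 0,"z": 3.6,"grip": 1},
  {"wx": 0,"wy": 0,"wz": 0,"x": 0,"y": 0,"z": 0,"grip": 1},
])

```text
clock: 7.3
tcp_pos: [0.5958, -0.1433, 0.0429]
eef_rot: [[0.243, 0.969, 0.041], [0.954, -0.247, 0.169], [0.174, -0.002, -0.985]]
force: [0.3, 0.3, -0.9]
grip_width: 0.188
```

Request:
step_arm([
  {"wx": 0,"wy": 0,"wz": 0,"x": -6,"y": 0,"z": -0.8,"grip": 1},
  {"wx": 0,"wy": 0,"wz": 0,"x": -6,"y": 0,"z": -0.8,"grip": 1},
  {"wx": 0,"wy": 0,"wz": 0,"x": -6,"y": 0,"z": -0.8,"grip": 1},
  {"wx": 0,"wy": 0,"wz": 0,"x": -6,"y": 0,"z": -0.8,"grip": 1},
  {"wx": 0,"wy": 0,"wz": 0,"x": -6,"y": 0,"z": -0.8,"grip": 1},
])

```text
clock: 7.8
tcp_pos: [0.589, -0.1721, 0.0427]
eef_rot: [[0.242, 0.969, 0.042], [0.955, -0.246, 0.169], [0.174, -0.0, -0.985]]
force: [-0.6, 0.0, -0.6]
grip_width: 0.189
```

Run:
```python
from h import *
delta(goal((129,35,24.8),10));s=sense();t=np.array(s["tcp_pos"]);R=np.array(s["eef_rot"]);print(s["force"],s["torque"])
p=np.load("tray.npy");print(Ro.from_euler("z",-p[2]).apply(t+R@TIP-[p[0],p[1],0])*1e3)
```

```text
shift [-19.2   0.   -2.6] rot [-0.    -0.    -0.001] n 19.4 0.1 tcp [ 0.5843 -0.1909  0.0419]
[-0.59593792  0.03790231 -0.55474174] [-0.19124841  0.00223771  0.00419235]
[109.62876772  34.83629548  25.5463043 ]
```

Request:
step_arm([
  {"wx": 0,"wy": 0,"wz": 0,"x": -4,"y": 0,"z": -0.5,"grip": 1},
  {"wx": 0,"wy": 0,"wz": 0,"x": -4,"y": 0,"z": -0.5,"grip": 1},
  {"wx": 0,"wy": 0,"wz": 0,"x": -4,"y": 0,"z": -0.5,"grip": 1},
  {"wx": 0,"wy": 0,"wz": 0,"x": -4,"y": 0,"z": -0.6,"grip": 1},
  {"wx": 0,"wy": 0,"wz": 0,"x": -2,"y": 0,"z": -0.4,"grip": 1},
])

```text
clock: 8.3
tcp_pos: [0.5846, -0.1895, 0.0419]
eef_rot: [[0.242, 0.969, 0.042], [0.955, -0.246, 0.169], [0.174, -0.0, -0.985]]
force: [-0.4, -0.1, -1.1]
grip_width: 0.186
```

Run:
```python
from h import *
cv2.imwrite("pics/scene3.png",grab_frame("scene")[:,:,::-1])
b=cv2.imread("pics/scene3.png");cv2.imwrite("pics/ins.png",cv2.resize(b[165:245,300:400],(750,600),interpolation=cv2.INTER_CUBIC))
s=sense();t=np.array(s["tcp_pos"]);R=np.array(s["eef_rot"]);print(s["force"],s["torque"])
p=np.load("tray.npy");print(Ro.from_euler("z",-p[2]).apply(t+R@TIP-[p[0],p[1],0])*1e3)
A=(t,R)
for tip,al in(((128,35,24),6.5),((129,35,23.5),3),((129.5,35,23),0)):
    A=delta(goal(tip,al),A)
```

```text
[ 0.15843527 -0.05846188 -1.14141666] [-0.23066304  0.10635396 -0.01622262]
[127.84374928  34.74069626  24.78654997]
shift [-0.7  0.1  8. ] rot [-0.    -0.061 -0.002] n 8.0 3.5 tcp [ 0.5847 -0.1891  0.0339]
shift [-1.5 -0.   7.6] rot [-0.    -0.061  0.   ] n 7.8 3.5 tcp [ 0.5846 -0.1897  0.0262]
shift [-0.9  0.   6.7] rot [ 0.    -0.052 -0.   ] n 6.7 3.0 tcp [ 0.5844 -0.1902  0.0195]
```

View pics/ins.png

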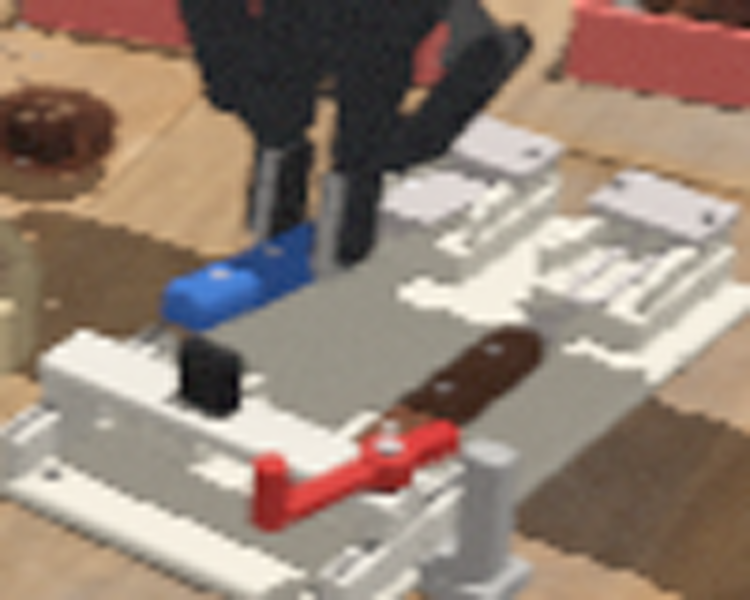

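The blade is under the bridge and the handle is raised over its cradle at crop (240,290). Laying it down.

Request:
step_arm([
  {"wx": 0,"wy": -0.031,"wz": -0.002,"x": -0.4,"y": 0.1,"z": 4,"grip": 1},
  {"wx": 0,"wy": -0.03,"wz": 0,"x": -0.4,"y": 0,"z": 4,"grip": 1},
  {"wx": 0,"wy": -0.031,"wz": 0,"x": -0.8,"y": 0,"z": 3.8,"grip": 1},
  {"wx": 0,"wy": -0.03,"wz": 0,"x": -0.7,"y": 0,"z": 3.8,"grip": 1},
  {"wx": 0,"wy": -0.026,"wz": 0,"x": -0.4,"y": 0,"z": 3.3,"grip": 1},
])

```text
clock: 8.85
tcp_pos: [0.585, -0.1886, 0.0228]
eef_rot: [[0.242, 0.97, 0.006], [0.97, -0.242, 0.024], [0.025, 0.0, -1.0]]
force: [0.0, 0.4, 0.1]
grip_width: 0.187
```

Request:
step_arm([
  {"wx": 0,"wy": -0.013,"wz": 0,"x": -0.2,"y": 0,"z": 1.7,"grip": 1},
  {"wx": 0,"wy": -0.013,"wz": 0,"x": -0.2,"y": 0,"z": 1.6,"grip": 1},
  {"wx": 0,"wy": 0,"wz": 0,"x": 0,"y": 0,"z": 0,"grip": 1},
  {"wx": 0,"wy": 0,"wz": 0,"x": 0,"y": 0,"z": 0,"grip": 1},
  {"wx": 0,"wy": 0,"wz": 0,"x": 0,"y": 0,"z": 0,"grip": 1},
])

```text
clock: 9.35
tcp_pos: [0.5849, -0.1892, 0.0202]
eef_rot: [[0.243, 0.97, 0.001], [0.97, -0.243, 0.001], [0.001, 0.0, -1.0]]
force: [-1.7, 2.6, 5.3]
grip_width: 0.189
```

Run:
```python
from h import *
cv2.imwrite("pics/scene4.png",grab_frame("scene")[:,:,::-1])
delta(goal((129.5,35,23),0));s=sense();print(s["force"],s["torque"],s["grip_width"])
b=cv2.imread("pics/scene4.png");h=cv2.cvtColor(b,cv2.COLOR_BGR2HSV)
m=(h[...,0]>100)&(h[...,0]<125)&(h[...,1]>120)&(h[...,2]>70);m[:,:300]=0;m[:165]=0;m[260:]=0;m[:,400:]=0
for k,st,c in blobs(m,10):print(st,c)
p=np.load("tray.npy");f=lambda t:Ro.from_euler("z",p[2]).apply(np.array(t)/1e3)+[p[0],p[1],0]
print(proj("scene",[f(t) for t in((-60,44,30),(-60,26,30),(-60,44,16),(-60,26,16))]).round(1).tolist())
```

```text
shift [-1.2 -0.3  0.7] rot [ 0.    -0.001  0.001] n 1.4 0.1 tcp [ 0.5844 -0.1902  0.0195]
[-0.63790039  2.62800732  5.31765385] [0.6181411  0.27222286 0.02454637] 0.19269018949332561
[329 202  12  13  72] [335.29166667 208.76388889]
[[319.5, 214.4], [325.6, 216.9], [319.4, 219.3], [325.4, 221.9]]
```

Resting force is 5 N at the expected height, so it's seated. Releasing and rising.

Request:
step_arm([
  {"wx": 0,"wy": 0,"wz": 0,"x": 0,"y": 0,"z": 0,"grip": 0.2},
  {"wx": 0,"wy": 0,"wz": 0,"x": 0,"y": 0,"z": 0,"grip": 0.1},
  {"wx": 0,"wy": 0,"wz": 0,"x": 0,"y": 0,"z": 0,"grip": 0.1},
  {"wx": 0,"wy": 0,"wz": 0,"x": 0,"y": 0,"z": 0,"grip": 0.1},
  {"wx": 0,"wy": 0,"wz": 0,"x": 0,"y": 0,"z": -10,"grip": 0.1},
])

```text
clock: 9.9
tcp_pos: [0.5836, -0.1898, 0.0287]
eef_rot: [[0.244, 0.97, -0.002], [0.97, -0.244, 0.002], [0.001, -0.003, -1.0]]
force: [0.5, 0.3, 0.2]
grip_width: 0.452
```

Request:
step_arm([
  {"wx": 0,"wy": 0,"wz": 0,"x": 0,"y": 0,"z": -25,"grip": 0.1},
  {"wx": 0,"wy": 0,"wz": 0,"x": 0,"y": 0,"z": -45,"grip": 0.1},
  {"wx": 0,"wy": 0,"wz": 0,"x": 45,"y": 0,"z": -20,"grip": 1},
  {"wx": 0,"wy": 0,"wz": 0,"x": 48,"y": 0,"z": 0,"grip": 1},
  {"wx": 0,"wy": 0,"wz": 0,"x": 48,"y": 0,"z": 0,"grip": 1},
])

```text
clock: 10.4
tcp_pos: [0.6197, -0.0521, 0.1218]
eef_rot: [[0.245, 0.97, 0.003], [0.97, -0.245, 0.0], [0.001, 0.003, -1.0]]
force: [0.8, -0.2, -0.1]
grip_width: -0.002
```

Run:
```python
from h import *
for n in("top","scene"): cv2.imwrite(f"pics/{n}5.png",grab_frame(n)[:,:,::-1])
a=cv2.imread("pics/top5.png");b=cv2.imread("pics/scene5.png")
s=sense();t=np.array(s["tcp_pos"]);p=np.load("tray.npy");print(t,Ro.from_euler("z",-p[2]).apply(t-[p[0],p[1],0])*1e3,np.degrees(s["q"]) if abs(s["q"][0])<3 else s["q"])
cv2.imwrite("pics/home.png",np.hstack([cv2.resize(a[200:300,335:480],(400,276),interpolation=cv2.INTER_CUBIC),cv2.resize(b[170:250,295:411],(400,276),interpolation=cv2.INTER_CUBIC)]))
```

```text
[ 0.61984352 -0.04376813  0.12144986] [-139.64755704   32.0522997   121.44986137] [ 29.80967398  28.21811035 -39.02529857  90.25648559  18.42352221
  68.01052464 -26.28149138]
```

View pics/home.png

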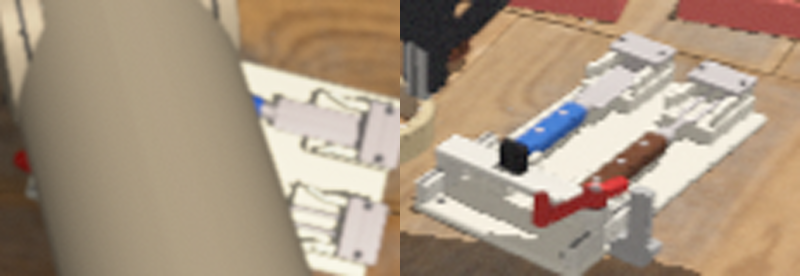

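Spatula lies home: blue handle in the cradle with the keeper still back, blade under the bridge, fork unmoved. Next I'll push the keeper tab from behind with shut fingers.

Request:
step_arm([
  {"wx": 0,"wy": 0,"wz": 0,"x": 18,"y": -12,"z": 0,"grip": 1},
  {"wx": 0,"wy": 0,"wz": 0,"x": 0,"y": -12,"z": 20,"grip": 1},
  {"wx": 0,"wy": 0,"wz": 0,"x": 0,"y": 0,"z": 35,"grip": 1},
  {"wx": 0,"wy": 0,"wz": 0,"x": 0,"y": 0,"z": 18,"grip": 1},
  {"wx": 0,"wy": 0,"wz": 0,"x": 0,"y": 0,"z": 0,"grip": 1},
])

```text
clock: 11.0
tcp_pos: [0.5982, -0.0301, 0.0448]
eef_rot: [[0.243, 0.97, -0.004], [0.97, -0.243, 0.001], [0.0, -0.004, -1.0]]
force: [0.6, 0.5, -0.6]
grip_width: -0.001
```

```bash
cat >> h.py <<'E'
def tr():
    s=sense();t=np.array(s["tcp_pos"]);p=np.load("tray.npy");R=Ro.from_euler("z",-p[2])
    print("tray",(R.apply(t-[p[0],p[1],0])*1e3).round(1),"F",R.apply(s["force"]).round(1),"clk",s["clock"],"yaw",np.round(R.as_matrix()@s["eef_rot"],3)[:,0])
def tw(t):
    p=np.load("tray.npy");return Ro.from_euler("z",p[2]).apply(np.array(t)/1e3)+[p[0],p[1],0]
E
python3 - <<'E'
from h import *
tr()
for n,t in(("rivet",(-10,35,30)),("tab0",(-84,8,50.5)),("tab6",(-78,8,50.5))):print(n,proj("scene",tw(t)).round(1))
E
```

```text
tray [-147.6    7.7   44.8] F [-0.6  0.5 -0.6] clk 11.0 yaw [-1.    -0.001  0.   ]
rivet [[334.7 207. ]]
tab0 [[325.9 216.5]]
tab6 [[327.4 215.4]]
```

Request:
step_arm([
  {"wx": 0,"wy": 0,"wz": 0,"x": -20,"y": 0,"z": -1.5,"grip": 1},
  {"wx": 0,"wy": 0,"wz": 0,"x": -15,"y": 0,"z": 0,"grip": 1},
  {"wx": 0,"wy": 0,"wz": 0,"x": -10,"y": 0,"z": 0,"grip": 1},
  {"wx": 0,"wy": 0,"wz": 0,"x": -6,"y": 0,"z": 0,"grip": 1},
  {"wx": 0,"wy": 0,"wz": 0,"x": -6,"y": 0,"z": 0,"grip": 1},
])

```text
clock: 11.5
tcp_pos: [0.5863, -0.0853, 0.0487]
eef_rot: [[0.244, 0.97, 0.001], [0.97, -0.244, 0.001], [0.001, 0.0, -1.0]]
force: [1.2, 1.9, 1.1]
grip_width: -0.002
```

Request:
step_arm([
  {"wx": 0,"wy": 0,"wz": 0,"x": -4,"y": 0,"z": 0,"grip": 1},
  {"wx": 0,"wy": 0,"wz": 0,"x": -4,"y": 0,"z": 0,"grip": 1},
  {"wx": 0,"wy": 0,"wz": 0,"x": -4,"y": 0,"z": 0,"grip": 1},
  {"wx": 0,"wy": 0,"wz": 0,"x": -4,"y": 0,"z": 0,"grip": 1},
  {"wx": 0,"wy": 0,"wz": 0,"x": -4,"y": 0,"z": 0,"grip": 1},
])

```text
clock: 12.0
tcp_pos: [0.5812, -0.1045, 0.0482]
eef_rot: [[0.243, 0.97, 0.0], [0.97, -0.243, 0.001], [0.001, -0.0, -1.0]]
force: [0.7, 2.4, 1.9]
grip_width: 0.0
```

```bash
python3 -c "
from h import *
tr()"
```

```text
tray [-71.3   9.4  48.2] F [-2.5  0.1  1.9] clk 12.0 yaw [-1.    -0.001  0.001]
```

Request:
step_arm([
  {"wx": 0,"wy": 0,"wz": 0,"x": -3,"y": 0,"z": 0,"grip": 1},
  {"wx": 0,"wy": 0,"wz": 0,"x": -3,"y": 0,"z": 0,"grip": 1},
  {"wx": 0,"wy": 0,"wz": 0,"x": -2,"y": 0,"z": 0,"grip": 1},
  {"wx": 0,"wy": 0,"wz": 0,"x": -2,"y": 0,"z": 0,"grip": 1},
  {"wx": 0,"wy": 0,"wz": 0,"x": 0,"y": 0,"z": 0,"grip": 1},
])

```text
clock: 12.5
tcp_pos: [0.5791, -0.1124, 0.0482]
eef_rot: [[0.242, 0.97, 0.001], [0.97, -0.242, 0.003], [0.003, -0.0, -1.0]]
force: [1.3, 5.6, -1.8]
grip_width: 0.005
```

```bash
python3 -c "
from h import *
tr()"
```

```text
tray [-63.2   9.4  48.2] F [-5.7 -0.1 -1.8] clk 12.5 yaw [-1.    -0.002  0.003]
```

Request:
step_arm([
  {"wx": 0,"wy": 0,"wz": 0,"x": -1.5,"y": 0,"z": 0,"grip": 1},
  {"wx": 0,"wy": 0,"wz": 0,"x": -1.5,"y": 0,"z": 0,"grip": 1},
  {"wx": 0,"wy": 0,"wz": 0,"x": 0,"y": 0,"z": 0,"grip": 1},
  {"wx": 0,"wy": 0,"wz": 0,"x": 0,"y": 0,"z": 0,"grip": 1},
  {"wx": 0,"wy": 0,"wz": 0,"x": 0,"y": 0,"z": 0,"grip": 1},
])

```text
clock: 13.0
tcp_pos: [0.5791, -0.1125, 0.0483]
eef_rot: [[0.24, 0.971, 0.002], [0.971, -0.24, 0.006], [0.006, 0.0, -1.0]]
force: [5.1, 13.4, -1.8]
grip_width: -0.002
```

```bash
python3 -c "
from h import *
tr()"
```

```text
tray [-63.1   9.4  48.3] F [-14.2   1.6  -1.8] clk 13.0 yaw [-1.    -0.005  0.006]
```

The keeper hit its hard stop: force jumped to 14 N with no motion, at the expected x. Now back off and move to the lever's −y side.

Request:
step_arm([
  {"wx": 0,"wy": 0,"wz": 0,"x": 18,"y": 0,"z": 0,"grip": 1},
  {"wx": 0,"wy": 0,"wz": 0,"x": 0,"y": 0,"z": -40,"grip": 1},
  {"wx": 0,"wy": 0,"wz": 0,"x": 17,"y": -45,"z": 0,"grip": 1},
  {"wx": 0,"wy": 0,"wz": 0,"x": 0,"y": -45,"z": 0,"grip": 1},
  {"wx": 0,"wy": 0,"wz": 0,"x": 0,"y": -8,"z": 0,"grip": 1},
])

```text
clock: 13.5
tcp_pos: [0.487, -0.0584, 0.0873]
eef_rot: [[0.242, 0.97, -0.004], [0.97, -0.242, -0.001], [-0.002, -0.004, -1.0]]
force: [0.5, -0.6, -0.3]
grip_width: -0.003
```

Request:
step_arm([
  {"wx": 0,"wy": 0,"wz": 0,"x": 0,"y": 0,"z": 0,"grip": 1},
  {"wx": 0,"wy": 0,"wz": 0,"x": 0,"y": 0,"z": 0,"grip": 1},
  {"wx": 0,"wy": 0,"wz": 0,"x": 0,"y": 0,"z": 0,"grip": 1},
  {"wx": 0,"wy": 0,"wz": 0,"x": 0,"y": 0,"z": 0,"grip": 1},
  {"wx": 0,"wy": 0,"wz": 0,"x": 0,"y": 0,"z": 0,"grip": 1},
])

```text
clock: 14.0
tcp_pos: [0.492, -0.0593, 0.0881]
eef_rot: [[0.244, 0.97, 0.0], [0.97, -0.244, 0.002], [0.002, -0.0, -1.0]]
force: [0.3, 0.1, -0.8]
grip_width: -0.001
```

Run:
```python
from h import *
tr()
b=grab_frame("scene")[:,:,::-1].copy();cv2.imwrite("pics/scene6.png",b);cv2.imwrite("pics/k.png",cv2.resize(b[160:250,290:410],(800,600),interpolation=cv2.INTER_CUBIC))
print(proj("scene",[tw(t) for t in((-94,-58,65),(-48,-58,48),(-48,8,61))]).round(1).tolist())
```

```text
tray [-93.3 -88.1  88.1] F [-0.2  0.3 -0.8] clk 14.0 yaw [-1.    -0.001  0.002]
[[347.4, 222.9], [358.4, 220.4], [335.1, 206.2]]
```

View pics/k.png

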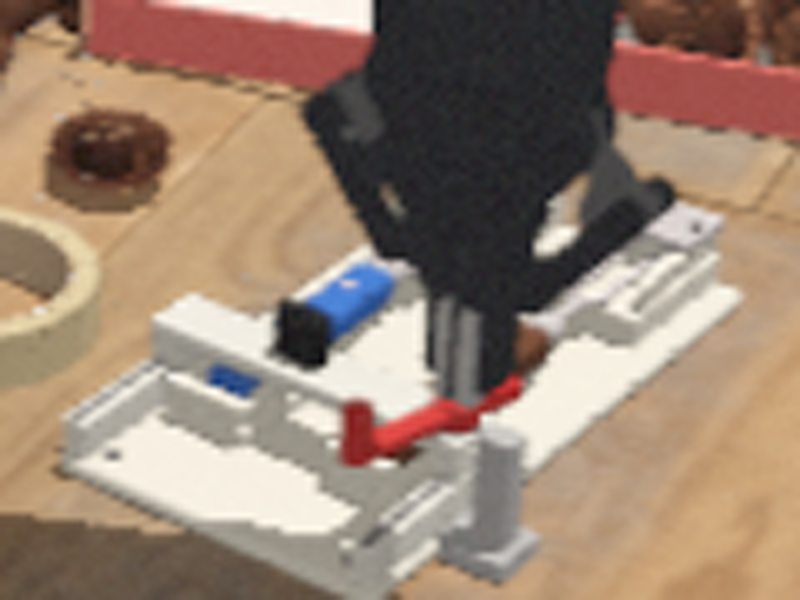

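The lever sits about 0.2 rad off straight back, with the knob at crop (357,405) and the pivot at (460,415). The keeper is home over both handles. Lower beside the knob and sweep about the pivot.

Request:
step_arm([
  {"wx": 0,"wy": 0,"wz": 0,"x": 0,"y": 0,"z": 19,"grip": 1},
  {"wx": 0,"wy": 0,"wz": 0,"x": 0,"y": 0,"z": 18,"grip": 1},
  {"wx": 0,"wy": 0,"wz": 0,"x": 0.5,"y": 9,"z": 0,"grip": 1},
  {"wx": 0,"wy": 0,"wz": 0.1,"x": 1.9,"y": 4.7,"z": 0,"grip": 1},
  {"wx": 0,"wy": 0,"wz": 0.1,"x": 1.9,"y": 4.7,"z": 0,"grip": 1},
])

```text
clock: 14.55
tcp_pos: [0.5118, -0.0602, 0.052]
eef_rot: [[0.435, 0.9, 0.001], [0.9, -0.435, 0.001], [0.002, 0.0, -1.0]]
force: [-0.7, 0.6, 0.2]
grip_width: 0.001
```

Request:
step_arm([
  {"wx": 0,"wy": 0,"wz": 0.1,"x": 1.9,"y": 4.7,"z": 0,"grip": 1},
  {"wx": 0,"wy": 0,"wz": 0.1,"x": 1.9,"y": 4.7,"z": 0,"grip": 1},
  {"wx": 0,"wy": 0,"wz": 0.1,"x": 1.9,"y": 4.7,"z": 0,"grip": 1},
  {"wx": 0,"wy": 0,"wz": 0.1,"x": 1.9,"y": 4.7,"z": 0,"grip": 1},
  {"wx": 0,"wy": 0,"wz": 0.1,"x": 1.9,"y": 4.7,"z": 0,"grip": 1},
])

```text
clock: 15.05
tcp_pos: [0.5358, -0.0664, 0.0521]
eef_rot: [[0.813, 0.582, 0.001], [0.582, -0.813, 0.001], [0.001, -0.001, -1.0]]
force: [-1.4, 1.1, 0.3]
grip_width: 0.001
```

```bash
cat >> h.py <<'E'
def lev():
    tr();s=sense();p=np.load("tray.npy");R=np.array(s["eef_rot"]);d=R.T@(np.array(s["tcp_pos"])-tw((-48,-58,0)))*1e3
    x=Ro.from_euler("z",-p[2]).as_matrix()@R[:,0];print("tool rel pivot",d.round(1)[:2],"ang",np.arctan2(x[1],-x[0]).round(3),"Ftool",(R.T@s["force"]).round(1),"T",np.round(s["torque"],2),np.round(s["q"],0))
E
python3 -c "
from h import *
lev()"
```

```text
tray [-97.1 -43.9  52.1] F [-0.7 -1.6  0.3] clk 15.05 yaw [-0.763  0.646  0.001]
tool rel pivot [ 46.7 -21. ] ang 0.703 Ftool [-0.5 -1.7 -0.3] T [ 0.15  0.25 -0.02] [ 30.  22. -33. 106.  14.  56. -63.]
```

Contact with about 1.7 N against the knob, as expected. Continuing the sweep.

Request:
step_arm([
  {"wx": 0,"wy": 0,"wz": 0.1,"x": 1.9,"y": 4.7,"z": 0,"grip": 1},
  {"wx": 0,"wy": 0,"wz": 0.1,"x": 1.9,"y": 4.7,"z": 0,"grip": 1},
  {"wx": 0,"wy": 0,"wz": 0.1,"x": 1.9,"y": 4.7,"z": 0,"grip": 1},
  {"wx": 0,"wy": 0,"wz": 0.1,"x": 1.9,"y": 4.7,"z": 0,"grip": 1},
  {"wx": 0,"wy": 0,"wz": 0.1,"x": 1.9,"y": 4.7,"z": 0,"grip": 1},
])

```text
clock: 15.55
tcp_pos: [0.5541, -0.0837, 0.0521]
eef_rot: [[0.993, 0.121, 0.001], [0.121, -0.993, 0.001], [0.001, -0.001, -1.0]]
force: [-0.6, 1.4, 1.5]
grip_width: -0.004
```

Request:
step_arm([
  {"wx": 0,"wy": 0,"wz": 0.08,"x": 1.6,"y": 3.8,"z": 0,"grip": 1},
  {"wx": 0,"wy": 0,"wz": 0.08,"x": 1.6,"y": 3.8,"z": 0,"grip": 1},
  {"wx": 0,"wy": 0,"wz": 0.08,"x": 1.6,"y": 3.8,"z": 0,"grip": 1},
  {"wx": 0,"wy": 0,"wz": 0.05,"x": 1,"y": 2.4,"z": 0,"grip": 1},
  {"wx": 0,"wy": 0,"wz": 0,"x": 0,"y": 0,"z": 0,"grip": 1},
])

```text
clock: 16.05
tcp_pos: [0.5599, -0.0977, 0.052]
eef_rot: [[0.986, -0.165, 0.001], [-0.165, -0.986, 0.001], [0.001, -0.001, -1.0]]
force: [-0.1, 0.1, -0.9]
grip_width: 0.0
```

```bash
python3 -c "
from h import *
lev()"
```

```text
tray [-72.7 -12.8  52. ] F [-0.1 -0.2 -0.9] clk 16.05 yaw [-0.081  0.997  0.001]
tool rel pivot [ 47. -21.] ang 1.49 Ftool [-0.2 -0.1  0.9] T [ 0.06 -0.04  0.01] [  25.   24.  -24.  102.   11.   56. -102.]
```

Request:
step_arm([
  {"wx": 0,"wy": 0,"wz": 0.08,"x": 1.6,"y": 3.7,"z": 0,"grip": 1},
  {"wx": 0,"wy": 0,"wz": 0,"x": 0,"y": 2,"z": 0,"grip": 1},
  {"wx": 0,"wy": 0,"wz": 0,"x": 0,"y": 2,"z": 0,"grip": 1},
  {"wx": 0,"wy": 0,"wz": 0,"x": 0,"y": 0,"z": 0,"grip": 1},
  {"wx": 0,"wy": 0,"wz": 0,"x": 0,"y": 0,"z": 0,"grip": 1},
])

```text
clock: 16.55
tcp_pos: [0.5598, -0.1045, 0.0518]
eef_rot: [[0.971, -0.24, 0.002], [-0.24, -0.971, 0.002], [0.001, -0.002, -1.0]]
force: [3.5, 3.6, 0.6]
grip_width: -0.004
```

```bash
python3 -c "
from h import *
lev()"
```

```text
tray [-66.1 -11.3  51.8] F [-4.3  2.5  0.6] clk 16.55 yaw [-0.005  1.     0.001]
tool rel pivot [ 46.8 -18. ] ang 1.566 Ftool [ 2.5 -4.3 -0.6] T [ 0.88 -0.75  0.03] [  25.   23.  -23.  102.   11.   56. -106.]
```

Request:
step_arm([
  {"wx": 0,"wy": 0,"wz": 0,"x": 0,"y": 2,"z": 0,"grip": 1},
  {"wx": 0,"wy": 0,"wz": 0,"x": 0,"y": 0,"z": 0,"grip": 1},
  {"wx": 0,"wy": 0,"wz": 0,"x": 0,"y": -10,"z": 0,"grip": 1},
  {"wx": 0,"wy": 0,"wz": 0,"x": 0,"y": -15,"z": -20,"grip": 1},
  {"wx": 0,"wy": 0,"wz": 0,"x": 0,"y": 0,"z": -45,"grip": 1},
])

```text
clock: 17.05
tcp_pos: [0.5619, -0.0809, 0.1135]
eef_rot: [[0.971, -0.239, -0.008], [-0.239, -0.971, 0.003], [-0.008, -0.001, -1.0]]
force: [0.7, 0.1, 0.3]
grip_width: -0.001
```

Request:
step_arm([
  {"wx": 0,"wy": 0,"wz": 0,"x": 0,"y": -40,"z": -30,"grip": 1},
  {"wx": 0,"wy": 0,"wz": 0,"x": 0,"y": -40,"z": -30,"grip": 1},
  {"wx": 0,"wy": 0,"wz": 0,"x": 0,"y": -45,"z": -20,"grip": 1},
  {"wx": 0,"wy": 0,"wz": 0,"x": 0,"y": -45,"z": 0,"grip": 1},
  {"wx": 0,"wy": 0,"wz": 0,"x": 0,"y": -45,"z": 0,"grip": 1},
])

```text
clock: 17.55
tcp_pos: [0.617, 0.1266, 0.1972]
eef_rot: [[0.97, -0.243, 0.001], [-0.243, -0.97, -0.0], [0.001, -0.0, -1.0]]
force: [0.8, -0.7, -0.2]
grip_width: -0.004
```

Request:
step_arm([
  {"wx": 0,"wy": 0,"wz": 0,"x": 0,"y": -45,"z": 0,"grip": 1},
  {"wx": 0,"wy": 0,"wz": 0,"x": 0,"y": -45,"z": 0,"grip": 1},
  {"wx": 0,"wy": 0,"wz": 0,"x": 0,"y": 0,"z": 0,"grip": 1},
  {"wx": 0,"wy": 0,"wz": 0,"x": 0,"y": 0,"z": 0,"grip": 1},
  {"wx": 0,"wy": 0,"wz": 0,"x": 0,"y": 0,"z": 0,"grip": 1},
])

```text
clock: 18.05
tcp_pos: [0.6386, 0.211, 0.1962]
eef_rot: [[0.97, -0.244, -0.0], [-0.244, -0.97, -0.001], [-0.0, 0.001, -1.0]]
force: [0.4, 0.0, -0.5]
grip_width: -0.003
```

Run:
```python
from h import *
tr()
a=grab_frame("top")[:,:,::-1].copy();b=grab_frame("scene")[:,:,::-1].copy()
cv2.imwrite("pics/top7.png",a);cv2.imwrite("pics/scene7.png",b)
cv2.imwrite("pics/end.png",np.hstack([cv2.resize(a[195:305,335:485],(400,293),interpolation=cv2.INTER_CUBIC),cv2.resize(b[165:253,295:415],(400,293),interpolation=cv2.INTER_CUBIC)]))
for n in("top","scene"):print(n,proj(n,[tw(t) for t in((-48,-12,65),(-48,-58,48),(-48,8,61),(-10,35,30),(130,35,24))]).round(1).tolist())
for n,im in(("top",a),("scene",b)):
    h=cv2.cvtColor(im,cv2.COLOR_BGR2HSV);m=((h[...,0]<6)|(h[...,0]>174))&(h[...,1]>180)&(h[...,2]>110);m[:200]=0;m[300:]=0;m[:,:330]=0;m[:,480:]=0
    for k,st,c in blobs(m,10):print(n,st,c.round(1))
```

```text
tray [-391.3  -12.   196.2] F [-0.1  0.4 -0.5] clk 18.05 yaw [-0.001  1.    -0.   ]
top [[384.6, 249.4], [378.2, 273.2], [386.7, 239.5], [406.7, 232.6], [475.2, 249.5]]
scene [[342.2, 207.5], [358.4, 220.4], [335.1, 206.2], [334.7, 207.0], [365.5, 186.9]]
top [374 247  12  39 119] [379.2 265.7]
scene [340 209   5   8  20] [342.  212.5]
scene [357 221   6   3  12] [360.1 222.2]
```

View pics/end.png

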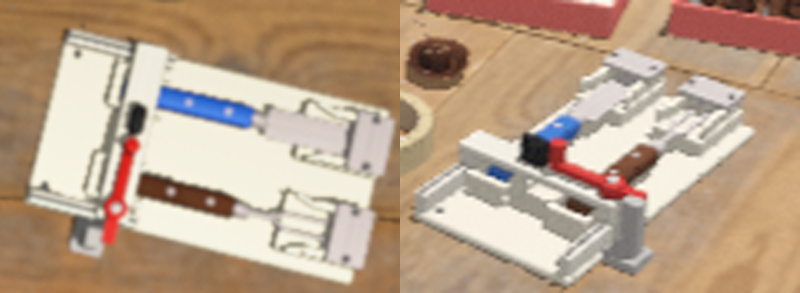

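The keeper is over both handles. The lever lies along the bar, with its knob at crop (131,145) and pivot at (116,208), so 13.4° against the bar's 14.1°. The spatula's middle rivet is about 1 px from its home projection, and the arm is clear. Handing in.

```bash
python3 -c "
from cell import *
print(sign_off())"
```

```text
the job is handed in; nothing more can be done
None
```

The job was handed in at about 18 s of the 48 s allowed, and my last checks all looked right; `sign_off` gives no verdict.

I picked up the larger blue spatula and slid its blade under the bridge at a 10° pitch. I laid the handle in its cradle and released it while the keeper was still back. I then pushed the keeper home by its tab and swept the red lever round about its pivot until it stopped.

- **Spatula:** the last pictures show it in the lane, with its middle rivet within about 1.6 px (roughly 3 mm) of where it should project. The tip is hidden under the bridge, so its position comes from the arm pose at release, about 1 to 2 mm short of nominal.
- **Keeper:** it reached a hard stop, where force rose from 2.5 N to 14 N with no further travel, at the position expected for 36 mm.
- **Lever:** it stopped at about 1.57 rad by the tool pose. In the top picture it lies within 1° of the bar.
- **Others:** the fork is still in its lane by eye, and the robot is clear of everything. The arm never went near the ribbon and tape rolls, but I did not measure their positions again.

Two early checks disagreed with the description. The keeper began about 6 mm forward of fully back, and the lever about 0.2 rad off straight back. Neither affected the result.

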